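# Break down an order stack into its shipping trays

## Robot

A 7-joint arm with a two-finger parallel gripper is mounted at the origin on the work surface. World frame = base frame: x ahead of the robot, y to its left, z up, the work surface at z = 0. Lengths are in m, angles in rad, forces in N, time in s.
With the tool pointing down it reaches from about 0.4 to 0.9 m from the base axis. Payload 5.5 kg.
Tool frame: the origin (TCP) lies at the centre of the arm's flange, where the gripper is bolted on; the fingertips stand 173 mm ahead of it and the grasp point (between the pads) lies 155 mm ahead of it; z points along the fingers, y is the line along which they close (so a half turn about z gives the same grasp; the last joint's range is limited). The gripper opens to 85 mm and grips with 20 to 120 N. Pads are 22 mm wide; open, the fingers measure 114 mm over their backs; the gripper's body (76 mm by 85 mm) begins 54 mm behind the grasp point. The pads swing forward as they close: fully open they stand 13 mm farther back than shut.
Start: joints at [1.365, 0.501, -0.427, 1.55, 0.221, 1.138, -0.21], TCP at [0.294, -0.58, 0.405] pointing down, gripper open.
Joint ranges: [-2.88, 2.88], [-0.31, 2.03], [-1.54, 1.56], [0.2, 2.42], [-1.41, 4.55], [0.19, 2.02], [-2.57, 2.57]. Speed limits (rad/s): [2.57, 2.57, 3.14, 3.14, 3.14, 3.14, 3.14].

## Interface

Orientations are given as a unit quaternion [x, y, z, w].
In Python, from cell import r gives the robot as it stands. The module is installed in compiled form; this text tells all that it offers.
- The arm moves only by the shell command python3 -m jog 'ROWS' [FORCE]. ROWS is JSON, a list that holds one entry, the list of rows, each a list of 7 numbers: the opening, from 0 (shut) to 1 (fully open), then the shift along the tool's x, y, z in units of 40 mm (1.0 is 40 mm), then the turn, a rotation vector about the tool's x, y, z in units of 5 degrees (1.0 is 5 degrees). In form: [[[fingers, x, y, z, ax, ay, az], ...]]. A call has exactly 10 rows; each row shifts and turns the commanded pose from where the row before left it, along the tool's axes as they then stand; what a row does not reach is not made up. A row lasts 1/12 s, in which the tool goes at most 41.7 mm and 7.16 degrees, less where a joint would pass 70% of its speed; a pose out of reach is approached as far as the arm can. A call is refused whole if a number of a shift passes 1 or a number of a turn 1, either way. A call with a gripper value outside its range is refused whole. The fingers move at their own pace and stop on an object; FORCE is the grip in N (left out, the last holds). Time passes only in rows, so rows that do not move let the fingers close, or fill a call up. It gives the time, the measured TCP pose, the force, the opening and the grip force at its end, in the units of the state.
- r.get_obs(): the state, without advancing time (a new reading comes with each control period).
- r.get_image(name): name is "scene" or "top" or "wrist"; returns (picture, depth): 384x512x3 uint8, red, green, blue; 384x512 float32, m along the optical axis (not along the pixel's ray), 0 where there is no reading.
- r.camera_model(name): a dict with "fx", "fy", "cx", "cy" (pixels), "rvec" (rotation vector, rad) and "tvec" (3), from world to camera coordinates, as OpenCV has them; the wrist camera has in their place "mount" (4x4, takes a point from camera to tool coordinates, whose origin is the TCP and whose axes are the flange's). Camera axes: x right, y down, z forward; pixel columns grow to the right and rows downward; lengths in m; the calibration is good to about 2 mm. A picture is of the moment at which its call begins: read the wrist's pose just before it. camera_model takes no time and is no camera call.
- r.close_job(): hands the job in; it is judged then, once.
The state is a dict: "time": time; "q": joint angles; "qd": joint speeds; "tau": joint torques, N m; "tool_pos": TCP position; "tool_rot": TCP orientation; "force": force on the tool from outside, world axes, zero at the start; "moment": the same for the moment, N m; "width": finger opening in m; "gripper_force": force on a finger pad.
Only numpy, scipy, OpenCV 4.12 (cv2) and the standard library are available. Lean on these libraries where they do the work, as an engineer would, in place of code of your own. Each camera call takes 0.05 s, during which the arm holds its last target. There are 200 camera calls.

## Task

The goods of one order stand stacked on the packing bench: take the stack apart from the top, one thing at a time, and set each straight into the shallow cardboard tray cut to its outline, flat on the tray's floor inside the rim - the tin first, then the medium and the square carton in whichever order you like, the long carton last. Set everything down gently and upright, let nothing drop or tip over, and leave the tape roll and the box cutter where they lie.

Things in the scene. Friction and masses are not known exactly. Their poses are not given: they have to be found in the camera images.
- tin: Round plain metal tin, diameter 45, height 36. Starts on top of the stack, roughly centred on either the medium or the square carton. Origin: centre of its underside; z up.
- medium_carton: White oblong carton, 106 (its x) by 60 (its y) by 40 high. Starts in the stack's middle layer, on one half of the long carton, long sides roughly parallel to it. Origin: centre of its underside; z up.
- square_carton: White square carton, 60 by 60 by 40 high. Starts in the middle layer, on the other half of the long carton, about 33 clear of the medium one. Origin: centre of its underside; z up.
- long_carton: White long carton, 230 (its x) by 64 (its y) by 40 high, lying on the bench as the bottom of the stack. Origin: centre of its underside; z up.
- round_tray: Round shallow cardboard tray for the tin, fixed to the bench. Floor 4 thick, rim 12 high over the bench and 4 thick, inner diameter 65 (10 play all round). Origin: centre of its underside, on the bench; z up.
- medium_tray: Oblong shallow cardboard tray for the medium carton, fixed to the bench. Floor 4 thick, rim 12 high over the bench and 4 thick, inside 126 (its x) by 80 (its y), so 10 play all round. Origin: centre of its underside, on the bench; z up.
- square_tray: Square shallow cardboard tray for the square carton, fixed to the bench. Floor 4 thick, rim 12 high over the bench and 4 thick, inside 80 by 80, so 10 play all round. Origin: centre of its underside, on the bench; z up.
- long_tray: Long shallow cardboard tray for the long carton, fixed to the bench. Floor 4 thick, rim 12 high over the bench and 4 thick, inside 250 (its x) by 84 (its y), so 10 play all round. Origin: centre of its underside, on the bench; z up.
- tape_roll: Roll of brown packing tape lying flat and loose beyond the trays, diameter 80, height 48; not part of the job. Origin: centre of its underside.
- cutter: Yellow box cutter with a steel nose lying loose beyond the trays, about 125 long (its x), 22 wide, 20 high; not part of the job. Origin: on the bench under its middle.
Things that resemble listed ones, but are neither listed nor needed, are in the scene too. What is shaped like the long_carton but pink is not meant.

How it is judged:
On the way, in this order (a step that is already met when the one before it is completed fails the run):
1. the tin sits in the round tray (horizontal distance between tin and round_tray below 0.016 m and z of tin in the frame of round_tray below 0.0068 m and angle between tin's own z axis and vertical below 0.06 rad), for 0.2 s.
2. the medium and the square carton sit in their trays (horizontal distance between medium_carton and medium_tray below 0.016 m and z of medium_carton in the frame of medium_tray below 0.0068 m and angle between each of medium_carton, square_carton's own z axis and vertical below 0.06 rad and horizontal distance between square_carton and square_tray below 0.016 m and z of square_carton in the frame of square_tray below 0.0068 m), for 0.2 s.
3. the long carton sits in its tray (horizontal distance between long_carton and long_tray below 0.016 m and z of long_carton in the frame of long_tray below 0.0068 m and angle between long_carton's own z axis and vertical below 0.06 rad), for 0.2 s.
At the end, for the whole second after the job is handed in: Tin, medium carton, square carton and long carton each rest, released, flat on the floor of their own tray: centre within 16 mm of the tray's centre, underside less than 6.8 mm above the tray's underside (floor 4 mm), tilted less than 0.06 rad, at rest (under 20 mm/s) (all of step 1 and all of step 2 and all of step 3 and linear speed of each of tin, medium_carton, square_carton, long_carton below 0.02 m/s); the robot touches nothing.
It fails at once if the tape roll or the box cutter is moved more than 30 mm (distance of any of tape_roll, cutter from where it was at the start of the episode above 0.03 m).
It fails at once if a thing falls: it moves faster than 0.7 m/s (a drop of 25 mm) with no finger on it ((contact force between the fingers and tin below 0.1 N and linear speed of tin above 0.7 m/s) or (contact force between the fingers and medium_carton below 0.1 N and linear speed of medium_carton above 0.7 m/s) or (contact force between the fingers and square_carton below 0.1 N and linear speed of square_carton above 0.7 m/s) or (contact force between the fingers and long_carton below 0.1 N and linear speed of long_carton above 0.7 m/s)).
It fails at once if a thing tips over (more than 0.6 rad) (angle between any of tin, medium_carton, square_carton, long_carton's own z axis and vertical above 0.6 rad).
It also fails if it takes over 102 s, if anything falls off the work surface, if the arm or the gripper's body presses on something with over 40 N, if the wrist force passes 120 N, or if a joint passes its speed limit or range.

## Working session

There is one attempt and no reset: what is moved stays moved. The work goes in short steps, Python scripts to look and compute and a shell command to move; the robot and the scene stay as the last step left them, time stands still between calls to the robot, and variables do not carry over. Pictures are saved under pics/ and viewed, at most 14 in all, crops included, and the job is handed in when it is done.

```bash
mkdir -p pics; ls
cat > h.py <<'E'
import numpy as np, cv2
from scipy.spatial.transform import Rotation as R
from cell import r
def cloud(name):
    o=r.get_obs(); im,d=r.get_image(name); m=r.camera_model(name)
    v,u=np.mgrid[0:384,0:512]
    P=np.dstack([(u-m['cx'])/m['fx']*d,(v-m['cy'])/m['fy']*d,d])
    if 'mount' in m:
        M=np.array(m['mount']); P=P@M[:3,:3].T+M[:3,3]
        P=P@R.from_quat(o['tool_rot']).as_matrix().T+o['tool_pos']
    else:
        P=(P-np.array(m['tvec']).ravel())@R.from_rotvec(np.array(m['rvec']).ravel()).as_matrix()
    P[d==0]=np.nan
    return im,P
def save(name,im): cv2.imwrite('pics/'+name+'.png',im[:,:,::-1])
E
python3 - <<'E'
from h import *
for n in('scene','top'):
    im,P=cloud(n); save(n+'0',im); np.savez(n+'0.npz',im=im,P=P)
o=r.get_obs(); print(o)
print(R.from_quat(o['tool_rot']).as_matrix().round(3))
E
```

```text
pics
{'time': 0.1, 'q': array([ 1.36519771,  0.50178734, -0.42682249,  1.55131947,  0.22082208,
        1.1382794 , -0.21030988]), 'qd': array([-6.12973058e-04, -1.75532126e-03, -1.13552144e-03, -2.29758663e-03,
       -5.12524779e-04, -2.52184642e-04, -3.84093002e-05]), 'tau': array([-1.13007263e-02, -5.70813560e+01, -5.83907515e+00, -2.81751752e+01,
        1.03691214e-02,  5.48621625e-03,  8.70544886e-05]), 'tool_pos': array([ 0.29350111, -0.57962139,  0.40375408]), 'tool_rot': array([ 9.72647197e-01,  2.32285768e-01, -1.69996947e-04, -8.50489020e-04]), 'force': array([-0.36521345, -0.61628518, -0.46422976]), 'moment': array([-0.03904215, -0.04270769, -0.02464118]), 'gripper_force': 0.0, 'width': 0.08544993770151871}
[[ 0.892  0.452 -0.001]
 [ 0.452 -0.892  0.002]
 [ 0.    -0.002 -1.   ]]
```

View pics/top0.png

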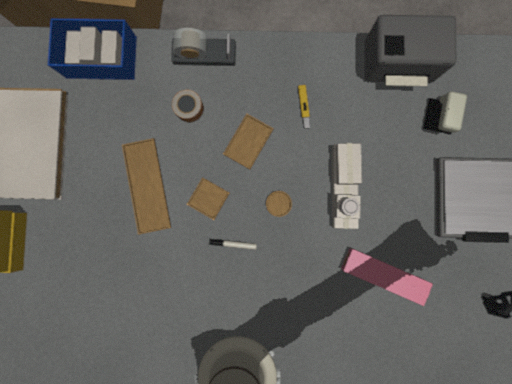

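View pics/scene0.png

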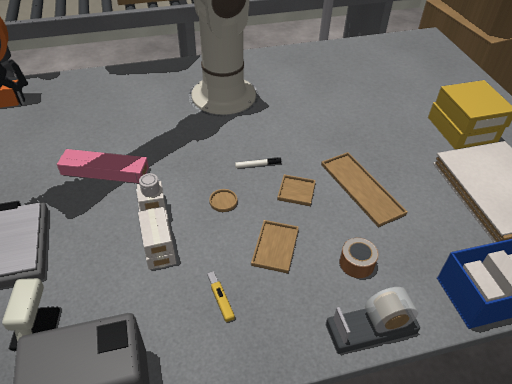

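The top picture shows the stack at (347,187), with the tin at (348,207) on the square carton. Trays: round (278,203), square (208,198), medium (248,142), long (147,186). The cutter is at (305,105) and the tape roll at (187,105).

Run:
```python
from h import *
D=np.load('top0.npz'); im=D['im']; P=D['P']
def rect(mask,name):
    p=P[mask][:,:2].astype(np.float32); (c,s,a)=cv2.minAreaRect(p*1000)
    if s[0]<s[1]: s=s[::-1]; a+=90
    print(name,len(p),'c',np.round(c,1),'size',np.round(s,1),'long-axis deg',round((a+90)%180-90,1),'z',np.median(P[mask][:,2]).round(4))
v,u=np.mgrid[0:384,0:512]
box=lambda a,b,c,d:(u>=a)&(u<c)&(v>=b)&(v<d)
hsv=cv2.cvtColor(im,cv2.COLOR_RGB2HSV)
brown=(hsv[...,0]>5)&(hsv[...,0]<25)&(hsv[...,1]>90)
for n,b in dict(round=(262,188,295,220),square=(185,175,232,222),medium=(220,112,275,172),long=(118,135,178,238)).items():
    m=(brown&box(*b)).astype(np.uint8); m=cv2.morphologyEx(m,cv2.MORPH_CLOSE,np.ones((3,3)))
    k,l,st,_=cv2.connectedComponentsWithStats(m); i=1+st[1:,4].argmax(); rect(l==i,n)
S=box(325,135,370,235); z=P[...,2]
rect(S&(z>.1),'tin')
mid=S&(z>.065)&(z<.095); k,l,st,_=cv2.connectedComponentsWithStats(mid.astype(np.uint8))
for i in range(1,k):
    if st[i,4]>30: rect(l==i,'mid%d'%i)
rect(S&(z>.06),'midall')
rect(S&(z>.03)&(z<.05),'long'); rect(S&(z>.02),'all')
g=(z>.2)&(v<330);print('table z',np.nanmedian(P[...,2][box(280,220,330,300)]))
rect(box(295,80,315,130)&(z>.008),'cutter')
rect(box(165,85,210,125)&(z>.03),'tape')
```

```text
round 507 c [ 470.9 -101.7] size [68.7 67. ] long-axis deg 46.2 z nan
square 956 c [480.4  95. ] size [86.1 85.8] long-axis deg 61.7 z nan
medium 1426 c [644.  -12.2] size [133.1  84.4] long-axis deg -29.1 z nan
long 2973 c [nan nan] size [0. 0.] long-axis deg 0.0 z nan
tin 266 c [ 463.  -277.8] size [43.6 43.6] long-axis deg 60.0 z 0.1154
mid1 965 c [ 578.7 -283.3] size [107.   61.2] long-axis deg 1.4 z 0.0793
mid2 282 c [ 464.4 -279.9] size [60.2 59.9] long-axis deg -89.3 z 0.0794
midall 1537 c [ 533.8 -282.8] size [198.1  64.2] long-axis deg -0.5 z 0.0799
long 632 c [ 521.4 -281.5] size [228.6  64.2] long-axis deg 0.5 z 0.0394
all 2296 c [ 521.3 -282.2] size [228.6  65.8] long-axis deg 0.5 z 0.0781
table z -0.0006083690357401145
cutter 318 c [ 747.2 -168.6] size [125.8  22.5] long-axis deg 8.4 z 0.0146
tape 705 c [736.7 158.6] size [79.4 78.6] long-axis deg 28.4 z 0.0474
```

Run:
```python
from h import *
D=np.load('top0.npz'); im=D['im']; m=r.camera_model('top')
Rm=R.from_rotvec(np.array(m['rvec']).ravel()).as_matrix(); t=np.array(m['tvec']).ravel()
C=-Rm.T@t; print('cam',C.round(3))
def ray(uv,z):
    d=np.c_[(uv[:,0]-m['cx'])/m['fx'],(uv[:,1]-m['cy'])/m['fy'],np.ones(len(uv))]@Rm
    return (C+d*((z-C[2])/d[:,2])[:,None])[:,:2]
v,u=np.mgrid[0:384,0:512]
hsv=cv2.cvtColor(im,cv2.COLOR_RGB2HSV)
brown=(hsv[...,0]>5)&(hsv[...,0]<25)&(hsv[...,1]>90)
for n,b in dict(round=(262,188,295,220),square=(185,175,232,222),medium=(220,112,275,172),long=(118,135,178,238)).items():
    k=(brown&(u>=b[0])&(u<b[2])&(v>=b[1])&(v<b[3])).astype(np.uint8); k=cv2.morphologyEx(k,cv2.MORPH_CLOSE,np.ones((3,3)))
    _,l,st,ce=cv2.connectedComponentsWithStats(k); i=1+st[1:,4].argmax()
    uv=np.argwhere(l==i)[:,::-1].astype(float); xy=ray(uv,.012)*1000
    c,s,a=cv2.minAreaRect(xy.astype(np.float32))
    if s[0]<s[1]: s=s[::-1]; a+=90
    print(n,'rect',np.round(c,1),'mean',xy.mean(0).round(1),np.round(s,1),round((a+90)%180-90,1))
M=np.array(r.camera_model('wrist')['mount']); print(M.round(3))
```

```text
cam [ 0.43  -0.065  1.119]
round rect [ 470.8 -101.7] mean [ 470.8 -101.6] [68.6 66.8] 46.3
square rect [480.3  94.9] mean [480.1  94.8] [86.6 85.8] 61.7
medium rect [643.6 -12.7] mean [643.7 -12.6] [132.5  86.8] -28.7
long rect [511.9 269.4] mean [510.6 269. ] [255.7  92. ] 13.1
[[ 0.001 -0.945 -0.326  0.084]
 [ 1.     0.001 -0.    -0.   ]
 [ 0.    -0.326  0.945  0.032]
 [ 0.     0.     0.     1.   ]]
```

```bash
cat >> h.py <<'E'
def plan(x,y,z,deg,N=10):
    "tool-frame row (repeat N times) from the measured pose to TCP x,y,z, tool down, tool-x at yaw deg"
    o=r.get_obs(); R0=R.from_quat(o['tool_rot'])
    c,s=np.cos(np.radians(deg)),np.sin(np.radians(deg))
    R1=R.from_matrix([[c,s,0],[s,-c,0],[0,0,-1]])
    w=(R0.inv()*R1).as_rotvec()/N
    S=sum((R0*R.from_rotvec(k*w)).as_matrix() for k in range(N))
    d=np.linalg.solve(S,np.array([x,y,z])-o['tool_pos'])
    print('t%.2f'%o['time'],'pos',np.round(o['tool_pos'],4),'N',N,'row',np.round(d/.04,3),np.round(np.degrees(w)/5,3))
E
python3 -c "
from h import *
plan(.463,-.278,.36,0,10)"
```

```text
t0.10 pos [ 0.2935 -0.5796  0.4038] N 10 row [ 0.608 -0.627  0.11 ] [-0.002  0.     0.537]
```

```bash
python3 -m jog '[[[1,0.608,-0.627,0.11,0,0,0.537],[1,0.608,-0.627,0.11,0,0,0.537],[1,0.608,-0.627,0.11,0,0,0.537],[1,0.608,-0.627,0.11,0,0,0.537],[1,0.608,-0.627,0.11,0,0,0.537],[1,0.608,-0.627,0.11,0,0,0.537],[1,0.608,-0.627,0.11,0,0,0.537],[1,0.608,-0.627,0.11,0,0,0.537],[1,0.608,-0.627,0.11,0,0,0.537],[1,0.608,-0.627,0.11,0,0,0.537]]]' 50
python3 - <<'E'
from h import *
im,P=cloud('wrist'); save('w1',im)
m=(P[...,2]>.1)&(P[...,2]<.13); p=P[m]*1000
if m.sum()>10: print(m.sum(),cv2.minEnclosingCircle(p[:,:2].astype(np.float32)),np.median(p[:,2]))
plan(.463,-.278,.265,0,10)
E
```

```text
time: 0.93
tool_pos: [0.4636, -0.2765, 0.3603]
tool_rot: [1.0, -0.001, -0.0, -0.0]
force: [0.8, -1.0, -0.8]
width: 0.0854
gripper_force: 0.0
2237 ((464.5635070800781, -279.9472961425781), 22.800905227661133) 115.17821637586314
t0.98 pos [ 0.4686 -0.2693  0.3601] N 10 row [-0.014  0.022  0.238] [-0.005 -0.004  0.005]
```

View pics/w1.png

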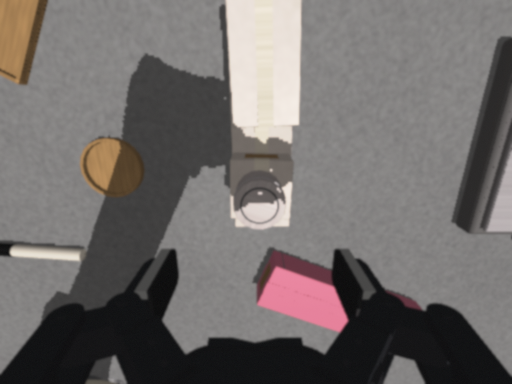

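The wrist view shows the tin at (262,203) on the square carton, clear for the fingers. The arm was still settling when the picture was taken, so I'll end moves with idle rows.

```bash
python3 -m jog '[[[1,0,0,0,0,0,0],[1,0,0,0,0,0,0],[1,-0.07,0.11,0.2,0,0,0],[1,-0.07,0.11,0.2,0,0,0],[1,0,0,0.2,0,0,0],[1,0,0,0.2,0,0,0],[1,0,0,0.2,0,0,0],[1,0,0,0,0,0,0],[1,0,0,0,0,0,0],[1,0,0,0,0,0,0]]]'
python3 - <<'E'
from h import *
im,P=cloud('wrist'); save('w2',im)
m=(P[...,2]>.1)&(P[...,2]<.122)&(abs(P[...,0]-.463)<.04)&(abs(P[...,1]+.278)<.04); p=P[m]*1000
print(m.sum(),cv2.minEnclosingCircle(p[:,:2].astype(np.float32)),p.mean(0))
plan(.463,-.278,.265,0,5)
E
```

```text
time: 1.82
tool_pos: [0.458, -0.2868, 0.3208]
tool_rot: [1.0, 0.0, 0.0, -0.0]
force: [0.3, 0.2, -0.1]
width: 0.0856
gripper_force: 0.0
3222 ((464.6054382324219, -279.9332580566406), 23.005596160888672) [ 466.74185003 -280.10212381  114.55460977]
t1.87 pos [ 0.4581 -0.2868  0.321 ] N 5 row [ 0.025 -0.044  0.28 ] [ 0.    -0.001  0.001]
```

```bash
python3 -m jog '[[[1,0.05,-0.065,0.2,0,0,0],[1,0.05,-0.065,0.3,0,0,0],[1,0.05,-0.065,0.4,0,0,0],[1,0,0,0.35,0,0,0],[1,0,0,0.15,0,0,0],[1,0,0,0,0,0,0],[1,0,0,0,0,0,0],[0,0,0,0,0,0,0],[0,0,0,0,0,0,0],[0,0,0,0,0,0,0]]]' 50
python3 -m jog '[[[0,0,0,0,0,0,0],[0,0,0,0,0,0,0],[0,0,0,0,0,0,0],[0,0,0,-0.1,0,0,0],[0,0,0,-0.3,0,0,0],[0,0,0,-0.5,0,0,0],[0,0,0,-0.5,0,0,0],[0,0,0,-0.3,0,0,0],[0,0,0,0,0,0,0],[0,0,0,0,0,0,0]]]'
python3 -c "
from h import *
plan(.471,-.1017,.33,0,6)"
```

```text
time: 2.7
tool_pos: [0.464, -0.2793, 0.2655]
tool_rot: [1.0, -0.0, 0.001, 0.0]
force: [0.6, -0.0, -0.2]
width: 0.0516
gripper_force: 0.0
time: 3.53
tool_pos: [0.4638, -0.2792, 0.3334]
tool_rot: [1.0, -0.0, 0.001, 0.001]
force: [-0.4, -0.1, -1.0]
width: 0.0423
gripper_force: 50.8
t3.53 pos [ 0.4638 -0.2792  0.3334] N 6 row [ 0.03  -0.74   0.014] [ 0.002 -0.003 -0.   ]
```

```bash
python3 -m jog '[[[0,0.025,-0.3,0,0,0,0],[0,0.025,-0.6,0,0,0,0],[0,0.025,-0.8,0,0,0,0],[0,0.025,-0.9,0,0,0,0],[0,0.025,-0.9,0,0,0,0],[0,0.025,-0.6,0,0,0,0],[0,0.025,-0.34,0,0,0,0],[0,0,0,0,0,0,0],[0,0,0,0,0,0,0],[0,0,0,0,0,0,0]]]'
python3 - <<'E'
from h import *
im,P=cloud('wrist'); save('w3',im)
hsv=cv2.cvtColor(im,cv2.COLOR_RGB2HSV)
m=(hsv[...,0]>5)&(hsv[...,0]<25)&(hsv[...,1]>90)&(P[...,2]<.03)&(abs(P[...,0]-.471)<.06)&(abs(P[...,1]+.102)<.06); p=P[m]*1000
print(m.sum(),cv2.minEnclosingCircle(p[:,:2].astype(np.float32)))
m=(P[...,2]>.06)&(np.hypot(P[...,0]-.471,P[...,1]+.102)<.05);print(m.sum())
plan(.471,-.1017,.192,0,6)
E
```

```text
time: 4.37
tool_pos: [0.4702, -0.102, 0.332]
tool_rot: [1.0, -0.0, -0.001, -0.0]
force: [-0.8, -0.5, -0.7]
width: 0.0425
gripper_force: 50.8
3150 ((471.6351318359375, -102.82464599609375), 35.99317169189453)
30542
t4.42 pos [ 0.4703 -0.1025  0.3321] N 6 row [ 0.003 -0.003  0.584] [ 0.     0.002 -0.003]
```

View pics/w3.png

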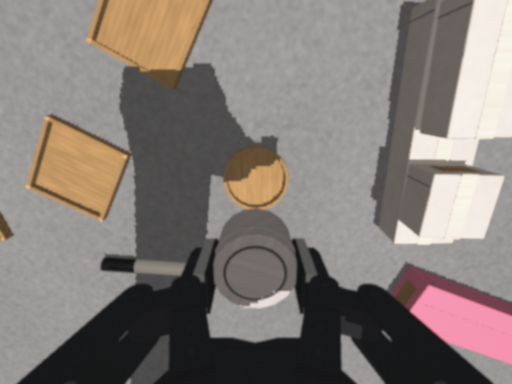

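The tin is held centred between the pads at (256,260). The round tray is at (256,177) in the picture, and its cloud circle is centred under the tool.

```bash
python3 -m jog '[[[0,0.01,0,0.3,0,0,0],[0,0.01,0,0.6,0,0,0],[0,0,0,0.7,0,0,0],[0,0,0,0.7,0,0,0],[0,0,0,0.6,0,0,0],[0,0,0,0.35,0,0,0],[0,0,0,0.15,0,0,0],[0,0,0,0.08,0,0,0],[0,0,0,0.05,0,0,0],[0,0,0,0,0,0,0]]]'
python3 -m jog '[[[0,0,0,0.025,0,0,0],[0,0,0,0,0,0,0],[0.6,0,0,0,0,0,0],[0.75,0,0,0,0,0,0],[0.75,0,0,0,0,0,0],[0.75,0,0,0,0,0,0],[0.75,0,0,-0.1,0,0,0],[0.75,0,0,-0.3,0,0,0],[0.75,0,0,-0.6,0,0,0],[0.75,0,0,-0.7,0,0,0]]]'
python3 -m jog '[[[1,0,0,-0.8,0,0,0],[1,0,0,-0.8,0,0,0],[1,-0.02,0.5,-0.4,0,0,0],[1,-0.03,0.9,0,0,0,0],[1,-0.03,1,0,0,0,0],[1,-0.03,0.9,0,0,0,0],[1,-0.03,0.7,0,0,0,0],[1,-0.03,0.4,0,0,0,0],[1,0,0,0,0,0,0],[1,0,0,0,0,0,0]]]'
python3 - <<'E'
from h import *
im,P=cloud('top'); save('t2',im)
z=P[...,2]
m=(z>.025)&(z<.1)&(np.hypot(P[...,0]-.471,P[...,1]+.102)<.045); p=P[m]*1000
print('tin',m.sum(),cv2.minEnclosingCircle(p[:,:2].astype(np.float32)),np.median(p[:,2]))
im,P=cloud('wrist'); save('w4',im);z=P[...,2]
m=((z>.07)&(z<.09)&(abs(P[...,1]+.28)<.05)&(P[...,0]>.4)&(P[...,0]<.65)).astype(np.uint8)
k,l,st,_=cv2.connectedComponentsWithStats(m)
for i in range(1,k):
    if st[i,4]>200: print(np.round(np.nanmedian(P[l==i],0)*1000,1),cv2.minAreaRect((P[l==i][:,:2]*1000).astype(np.float32)))
plan(.464,-.280,.225,0,10)
E
```

```text
time: 5.25
tool_pos: [0.4719, -0.1019, 0.1919]
tool_rot: [1.0, -0.0, 0.0, 0.0]
force: [-0.5, -0.1, -1.2]
width: 0.0425
gripper_force: 50.9
time: 6.08
tool_pos: [0.4707, -0.1011, 0.2589]
tool_rot: [1.0, 0.0, -0.001, -0.001]
force: [1.1, -0.3, 0.4]
width: 0.0644
gripper_force: 0.0
time: 6.92
tool_pos: [0.4643, -0.2782, 0.3392]
tool_rot: [1.0, -0.001, 0.0, -0.0]
force: [-0.3, 0.0, 0.2]
width: 0.0855
gripper_force: 0.0
tin 224 ((471.4013366699219, -100.64814758300781), 23.028186798095703) 39.47111421152705
[ 576.3 -284.2   79.1] ((571.7877197265625, -284.4940185546875), (92.36981201171875, 60.19321823120117), 1.6784709692001343)
[ 468.4 -282.    79.1] ((465.7623291015625, -281.7464904785156), (60.03009033203125, 60.553993225097656), 88.64781951904297)
t7.02 pos [ 0.4649 -0.2761  0.339 ] N 10 row [-0.002  0.01   0.285] [-0.001 -0.     0.002]
```

Tin is on the tray floor (top at 39.5 mm, about 1 mm off centre). Next is the square carton.

```bash
python3 -m jog '[[[1,0,0.07,0.2,0,0,0],[1,0,0,0.5,0,0,0],[1,0,0,0.6,0,0,0],[1,0,0,0.6,0,0,0],[1,0,0,0.5,0,0,0],[1,0,0,0.3,0,0,0],[1,0,0,0.15,0,0,0],[1,0,0,0,0,0,0],[1,0,0,0,0,0,0],[0,0,0,0,0,0,0]]]' 60
python3 -m jog '[[[0,0,0,0,0,0,0],[0,0,0,0,0,0,0],[0,0,0,0,0,0,0],[0,0,0,-0.05,0,0,0],[0,0,0,-0.3,0,0,0],[0,0,0,-0.5,0,0,0],[0,0,0,-0.6,0,0,0],[0,0,0,-0.6,0,0,0],[0,0,0,-0.3,0,0,0],[0,0,0,0,0,0,0]]]'
python3 -c "
from h import *
o=r.get_obs();print(o['force'])
plan(.480,.095,.32,-28.3,12)"
```

```text
time: 7.85
tool_pos: [0.4655, -0.2804, 0.2256]
tool_rot: [1.0, 0.0, 0.001, 0.001]
force: [0.1, 0.2, -0.4]
width: 0.0751
gripper_force: 0.0
time: 8.68
tool_pos: [0.4659, -0.2808, 0.322]
tool_rot: [1.0, 0.0, 0.003, 0.002]
force: [0.7, 0.1, -1.5]
width: 0.0587
gripper_force: 64.7
[ 0.69472047  0.06386641 -1.46160806]
t8.68 pos [ 0.4659 -0.2808  0.322 ] N 12 row [-0.149 -0.777  0.002] [ 0.002 -0.006  0.472]
```

```bash
python3 -m jog '[[[0,-0.045,-0.233,0,0,0,0.142],[0,-0.089,-0.466,0,0,0,0.283],[0,-0.134,-0.7,0,0,0,0.425],[0,-0.149,-0.777,0,0,0,0.472],[0,-0.149,-0.777,0,0,0,0.472],[0,-0.149,-0.777,0,0,0,0.472],[0,-0.149,-0.777,0,0,0,0.472],[0,-0.149,-0.777,0,0,0,0.472],[0,-0.149,-0.777,0,0,0,0.472],[0,-0.149,-0.777,0,0,0,0.472]]]'
python3 -m jog '[[[0,-0.149,-0.777,0,0,0,0.472],[0,-0.149,-0.777,0,0,0,0.472],[0,-0.119,-0.622,0,0,0,0.378],[0,-0.06,-0.311,0,0,0,0.189],[0,0,0,0,0,0,0],[0,0,0,0,0,0,0],[0,0,0,0,0,0,0],[0,0,0,0,0,0,0],[0,0,0,0,0,0,0],[0,0,0,0,0,0,0]]]'
python3 - <<'E'
from h import *
im,P=cloud('top'); save('t3',im)
im,P=cloud('wrist'); save('w5',im)
o=r.get_obs();print(o['force'],o['width'])
plan(.480,.095,.191,-28.3,6)
E
```

```text
time: 9.52
tool_pos: [0.4552, -0.0015, 0.3169]
tool_rot: [0.983, -0.181, -0.002, 0.0]
force: [0.9, 0.0, -2.3]
width: 0.059
gripper_force: 64.6
time: 10.35
tool_pos: [0.4791, 0.0944, 0.3184]
tool_rot: [0.969, -0.245, -0.0, 0.0]
force: [-1.3, 0.6, -1.6]
width: 0.0591
gripper_force: 64.8
[-0.05476405 -0.74470134 -1.50600237] 0.0588983131833844
t10.45 pos [0.4792 0.0948 0.3185] N 6 row [ 0.002 -0.002  0.531] [ 0.    -0.    -0.003]
```

View pics/w5.png

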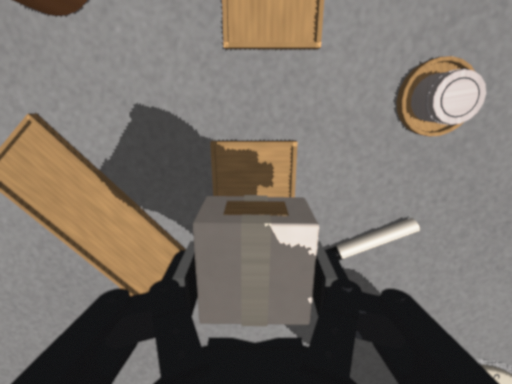

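The carton is square over its tray, whose edges are parallel to it at (255,165) in the picture, and the tin sits in its tray at (460,97). Lowering.

```bash
python3 -m jog '[[[0,0.01,0,0.3,0,0,0],[0,0.01,0,0.5,0,0,0],[0,0,0,0.6,0,0,0],[0,0,0,0.6,0,0,0],[0,0,0,0.5,0,0,0],[0,0,0,0.35,0,0,0],[0,0,0,0.2,0,0,0],[0,0,0,0.09,0,0,0],[0,0,0,0.05,0,0,0],[0,0,0,0,0,0,0]]]'
python3 -m jog '[[[0,0,0,0.025,0,0,0],[0,0,0,0,0,0,0],[0.8,0,0,0,0,0,0],[0.9,0,0,0,0,0,0],[0.9,0,0,0,0,0,0],[0.9,0,0,0,0,0,0],[0.9,0,0,-0.1,0,0,0],[0.9,0,0,-0.3,0,0,0],[0.9,0,0,-0.6,0,0,0],[0.9,0,0,-0.7,0,0,0]]]'
python3 -m jog '[[[1,0,0,-0.8,0,0,0],[1,0,0,-0.6,0,0,0],[1,0,0,-0.2,0,0,0],[1,0,0,0,0,0,0],[1,0,0,0,0,0,0],[1,0,0,0,0,0,0],[1,0,0,0,0,0,0],[1,0,0,0,0,0,0],[1,0,0,0,0,0,0],[1,0,0,0,0,0,0]]]'
python3 - <<'E'
from h import *
im,P=cloud('wrist'); save('w6',im); z=P[...,2]
m=(z>.025)&(z<.1)&(np.hypot(P[...,0]-.48,P[...,1]-.095)<.05); p=P[m]*1000
m&=(z>.036); p=P[m]*1000
print('sq',m.sum(),cv2.minAreaRect(p[:,:2].astype(np.float32)),np.median(p[:,2]),np.ptp(p[:,2]))
plan(.5785,-.284,.32,1.5,12)
E
```

```text
time: 11.28
tool_pos: [0.4802, 0.0951, 0.1912]
tool_rot: [0.97, -0.245, 0.0, -0.0]
force: [0.6, 0.5, -2.9]
width: 0.0591
gripper_force: 64.9
time: 12.12
tool_pos: [0.4791, 0.095, 0.2583]
tool_rot: [0.97, -0.244, -0.001, 0.001]
force: [1.8, 0.4, 0.0]
width: 0.0769
gripper_force: 0.0
time: 12.95
tool_pos: [0.4797, 0.0951, 0.3212]
tool_rot: [0.97, -0.245, -0.001, 0.0]
force: [-0.0, -0.7, -0.1]
width: 0.0852
gripper_force: 0.0
sq 3766 ((480.4146423339844, 95.11315155029297), (60.205726623535156, 60.54975891113281), 61.23440933227539) 43.13086817372358 9.579445755258767
t13.00 pos [0.4798 0.0951 0.3214] N 12 row [0.403 0.72  0.003] [ 0.     0.001 -0.497]
```

Square carton is in place, within 1 mm. Now the medium carton.

```bash
python3 -m jog '[[[1,0.12,0.216,0,0,0,-0.149],[1,0.242,0.432,0,0,0,-0.298],[1,0.363,0.648,0,0,0,-0.447],[1,0.403,0.72,0,0,0,-0.497],[1,0.403,0.72,0,0,0,-0.497],[1,0.403,0.72,0,0,0,-0.497],[1,0.403,0.72,0,0,0,-0.497],[1,0.403,0.72,0,0,0,-0.497],[1,0.403,0.72,0,0,0,-0.497],[1,0.403,0.72,0,0,0,-0.497]]]'
python3 -m jog '[[[1,0.403,0.72,0,0,0,-0.497],[1,0.403,0.72,0,0,0,-0.497],[1,0.322,0.576,0,0,0,-0.398],[1,0.161,0.288,0,0,0,-0.199],[1,0,0,0,0,0,0],[1,0,0,0,0,0,0],[1,0,0,0,0,0,0],[1,0,0,0,0,0,0],[1,0,0,0,0,0,0],[1,0,0,0,0,0,0]]]'
python3 - <<'E'
from h import *
im,P=cloud('top');z=P[...,2];print('skip')
im,P=cloud('wrist'); save('w7',im);z=P[...,2]
m=((z>.07)&(z<.09)&(abs(P[...,1]+.28)<.05)&(P[...,0]>.45)&(P[...,0]<.65)).astype(np.uint8)
k,l,st,_=cv2.connectedComponentsWithStats(m)
for i in range(1,k):
    if st[i,4]>200: print(np.round(np.nanmedian(P[l==i],0)*1000,1),cv2.minAreaRect((P[l==i][:,:2]*1000).astype(np.float32)))
plan(.5785,-.284,.225,1.5,6)
E
```

```text
time: 13.83
tool_pos: [0.5334, -0.1905, 0.3217]
tool_rot: [0.998, -0.055, -0.0, 0.0]
force: [0.6, 1.3, -0.4]
width: 0.0854
gripper_force: 0.0
time: 14.67
tool_pos: [0.5792, -0.2827, 0.3222]
tool_rot: [1.0, 0.014, 0.0, -0.0]
force: [1.2, -0.6, 0.6]
width: 0.0857
gripper_force: 0.0
skip
[ 585.7 -284.1   79.1] ((578.7557373046875, -284.2482604980469), (106.89521789550781, 60.1423225402832), 1.6067267656326294)
t14.77 pos [ 0.5792 -0.2832  0.3222] N 6 row [-0.003  0.003  0.405] [ 0.    -0.     0.002]
```

```bash
python3 -m jog '[[[1,-0.01,0.02,0.2,0,0,0],[1,0,0,0.4,0,0,0],[1,0,0,0.5,0,0,0],[1,0,0,0.5,0,0,0],[1,0,0,0.4,0,0,0],[1,0,0,0.3,0,0,0],[1,0,0,0.13,0,0,0],[1,0,0,0,0,0,0],[1,0,0,0,0,0,0],[0,0,0,0,0,0,0]]]' 70
python3 -m jog '[[[0,0,0,0,0,0,0],[0,0,0,0,0,0,0],[0,0,0,0,0,0,0],[0,0,0,-0.05,0,0,0],[0,0,0,-0.3,0,0,0],[0,0,0,-0.5,0,0,0],[0,0,0,-0.6,0,0,0],[0,0,0,-0.6,0,0,0],[0,0,0,-0.3,0,0,0],[0,0,0,0,0,0,0]]]'
python3 -c "
from h import *
o=r.get_obs();print(o['force'])
plan(.644,-.0126,.318,-28.8,10)"
```

```text
time: 15.6
tool_pos: [0.5794, -0.2848, 0.2258]
tool_rot: [1.0, 0.013, 0.001, 0.0]
force: [0.3, -0.0, -0.5]
width: 0.0753
gripper_force: 0.0
time: 16.43
tool_pos: [0.5799, -0.285, 0.3226]
tool_rot: [1.0, 0.013, 0.003, 0.001]
force: [1.2, -0.3, -2.2]
width: 0.0587
gripper_force: 76.9
[ 1.23116539 -0.3147094  -2.22985343]
t16.43 pos [ 0.5799 -0.285   0.3226] N 10 row [ 0.014 -0.708  0.01 ] [ 0.002 -0.007  0.606]
```

```bash
python3 -m jog '[[[0,0.004,-0.212,0,0,0,0.182],[0,0.008,-0.425,0,0,0,0.364],[0,0.013,-0.637,0,0,0,0.545],[0,0.014,-0.708,0,0,0,0.606],[0,0.014,-0.708,0,0,0,0.606],[0,0.014,-0.708,0,0,0,0.606],[0,0.014,-0.708,0,0,0,0.606],[0,0.014,-0.708,0,0,0,0.606],[0,0.014,-0.708,0,0,0,0.606],[0,0.014,-0.708,0,0,0,0.606]]]'
python3 -m jog '[[[0,0.011,-0.566,0,0,0,0.485],[0,0.006,-0.283,0,0,0,0.242],[0,0,0,0,0,0,0],[0,0,0,0,0,0,0],[0,0,0,0,0,0,0],[0,0,0,0,0,0,0],[0,0,0,0,0,0,0],[0,0,0,0,0,0,0],[0,0,0,0,0,0,0],[0,0,0,0,0,0,0]]]'
python3 - <<'E'
from h import *
im,P=cloud('wrist'); save('w8',im)
plan(.644,-.0126,.191,-28.8,6)
E
```

```text
time: 17.27
tool_pos: [0.6274, -0.0411, 0.3169]
tool_rot: [0.976, -0.219, -0.002, 0.0]
force: [0.6, 0.0, -3.5]
width: 0.0585
gripper_force: 76.8
time: 18.1
tool_pos: [0.6436, -0.0128, 0.3188]
tool_rot: [0.969, -0.249, 0.0, 0.0]
force: [0.1, 0.5, -3.2]
width: 0.0584
gripper_force: 76.8
t18.15 pos [ 0.6436 -0.0126  0.3189] N 6 row [ 0.001 -0.001  0.533] [-0. -0. -0.]
```

View pics/w8.png

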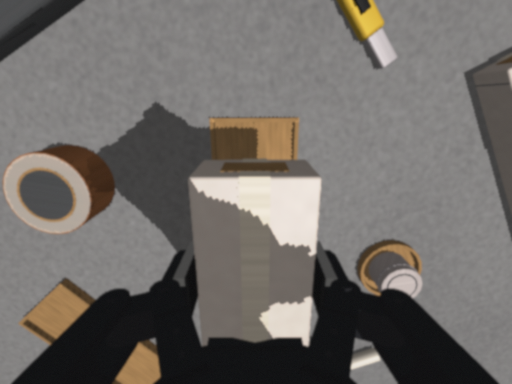

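The medium carton is aligned with its tray, whose far edge is at (255,120). The tape roll (55,190) and cutter (370,30) are well clear.

```bash
python3 -m jog '[[[0,0.005,0,0.3,0,0,0],[0,0,0,0.5,0,0,0],[0,0,0,0.6,0,0,0],[0,0,0,0.6,0,0,0],[0,0,0,0.5,0,0,0],[0,0,0,0.35,0,0,0],[0,0,0,0.2,0,0,0],[0,0,0,0.1,0,0,0],[0,0,0,0.05,0,0,0],[0,0,0,0,0,0,0]]]'
python3 -m jog '[[[0,0,0,0.025,0,0,0],[0,0,0,0,0,0,0],[0.8,0,0,0,0,0,0],[0.9,0,0,0,0,0,0],[0.9,0,0,0,0,0,0],[0.9,0,0,0,0,0,0],[0.9,0,0,-0.1,0,0,0],[0.9,0,0,-0.3,0,0,0],[0.9,0,0,-0.6,0,0,0],[0.9,0,0,-0.7,0,0,0]]]'
python3 -m jog '[[[1,0,0,-0.8,0,0,0],[1,0,0,-0.6,0,0,0],[1,0,0,-0.2,0,0,0],[1,0,0,0,0,0,0],[1,0,0,0,0,0,0],[1,0,0,0,0,0,0],[1,0,0,0,0,0,0],[1,0,0,0,0,0,0],[1,0,0,0,0,0,0],[1,0,0,0,0,0,0]]]'
python3 - <<'E'
from h import *
im,P=cloud('wrist'); save('w9',im); z=P[...,2]
m=(z>.036)&(z<.1)&(np.hypot(P[...,0]-.644,P[...,1]+.013)<.08); p=P[m]*1000
print('med',m.sum(),cv2.minAreaRect(p[:,:2].astype(np.float32)),np.median(p[:,2]))
im,P=cloud('top');z=P[...,2]; np.savez('top1.npz',im=im,P=P)
m=(z>.03)&(z<.1)&(abs(P[...,0]-.52)<.15)&(abs(P[...,1]+.282)<.06); p=P[m]*1000
print('long',m.sum(),cv2.minAreaRect(p[:,:2].astype(np.float32)),np.median(p[:,2]))
m=(z>.03)&(np.hypot(P[...,0]-.737,P[...,1]-.159)<.07);print('tape',cv2.minAreaRect((P[m][:,:2]*1000).astype(np.float32)))
plan(.5215,-.282,.32,.5,10)
E
```

```text
time: 18.98
tool_pos: [0.6443, -0.0123, 0.1912]
tool_rot: [0.969, -0.249, 0.0, -0.0]
force: [0.8, -0.2, -2.3]
width: 0.0588
gripper_force: 77.0
time: 19.82
tool_pos: [0.643, -0.0123, 0.2577]
tool_rot: [0.969, -0.249, -0.002, 0.0]
force: [0.0, -1.2, 0.0]
width: 0.0771
gripper_force: 0.0
time: 20.65
tool_pos: [0.6437, -0.0123, 0.3208]
tool_rot: [0.969, -0.249, -0.001, 0.0]
force: [-0.8, 0.4, 0.3]
width: 0.0853
gripper_force: 0.0
med 6621 ((644.01806640625, -11.939254760742188), (60.108070373535156, 106.50806427001953), 61.336612701416016) 43.10315504646029
long 2039 ((521.93505859375, -281.61041259765625), (229.913330078125, 65.31343841552734), 0.3019339144229889) 39.37924729339098
tape ((736.5651245117188, 158.57290649414062), (80.32003784179688, 78.59866333007812), 43.27839660644531)
t20.75 pos [ 0.6438 -0.0123  0.3213] N 10 row [-0.114  0.74   0.003] [ 0.     0.001 -0.586]
```

Medium is placed, and the tape roll hasn't moved. Now over to the long carton.

```bash
python3 -m jog '[[[1,-0.034,0.222,0,0,0,-0.176],[1,-0.068,0.444,0,0,0,-0.352],[1,-0.103,0.666,0,0,0,-0.527],[1,-0.114,0.74,0,0,0,-0.586],[1,-0.114,0.74,0,0,0,-0.586],[1,-0.114,0.74,0,0,0,-0.586],[1,-0.114,0.74,0,0,0,-0.586],[1,-0.114,0.74,0,0,0,-0.586],[1,-0.114,0.74,0,0,0,-0.586],[1,-0.114,0.74,0,0,0,-0.586]]]'
python3 -m jog '[[[1,-0.091,0.592,0,0,0,-0.469],[1,-0.046,0.296,0,0,0,-0.234],[1,0,0,0,0,0,0],[1,0,0,0.3,0,0,0],[1,0,0,0.3,0,0,0],[1,0,0,0.3,0,0,0],[1,0,0,0.1,0,0,0],[1,0,0,0,0,0,0],[1,0,0,0,0,0,0],[1,0,0,0,0,0,0]]]'
python3 - <<'E'
from h import *
im,P=cloud('wrist'); z=P[...,2]
m=(z>.03)&(z<.05)&(abs(P[...,0]-.52)<.15)&(abs(P[...,1]+.282)<.045); p=P[m]*1000
print('long',m.sum(),cv2.minAreaRect(p[:,:2].astype(np.float32)),np.median(p[:,2]))
D=np.load('top1.npz');im=D['im'];m=r.camera_model('top')
Rm=R.from_rotvec(np.array(m['rvec']).ravel()).as_matrix(); C=-Rm.T@np.array(m['tvec']).ravel()
hsv=cv2.cvtColor(im,cv2.COLOR_RGB2HSV); v,u=np.mgrid[0:384,0:512]
k=((hsv[...,0]>5)&(hsv[...,0]<25)&(hsv[...,1]>90)&(u>118)&(u<178)&(v>130)&(v<240)).astype(np.uint8)
k=cv2.morphologyEx(k,cv2.MORPH_OPEN,np.ones((3,3)))
uv=np.argwhere(k>0)[:,::-1]; d=np.c_[(uv[:,0]-m['cx'])/m['fx'],(uv[:,1]-m['cy'])/m['fy'],np.ones(len(uv))]@Rm
xy=(C+d*((.012-C[2])/d[:,2])[:,None])[:,:2]*1000
w,V=np.linalg.eigh(np.cov(xy.T)); print(cv2.minAreaRect(xy.astype(np.float32)),xy.mean(0),np.degrees(np.arctan2(V[1,1],V[0,1])))
plan(.522,-.282,.185,.4,8)
E
```

```text
time: 21.58
tool_pos: [0.5283, -0.2485, 0.3219]
tool_rot: [1.0, -0.025, -0.0, 0.0]
force: [0.4, -0.9, 0.2]
width: 0.0855
gripper_force: 0.0
time: 22.42
tool_pos: [0.5227, -0.2821, 0.2819]
tool_rot: [1.0, 0.005, 0.0, 0.0]
force: [0.5, 0.5, 1.2]
width: 0.085
gripper_force: 0.0
long 20428 ((522.19140625, -282.9739685058594), (230.73077392578125, 64.61731719970703), 0.5909913182258606) 39.131848165138095
((511.9239501953125, 269.2742919921875), (256.1493225097656, 91.53242492675781), 13.023761749267578) [510.58052621 269.01919009] -167.00040012214052
t22.47 pos [ 0.5227 -0.2823  0.2822] N 8 row [-0.002 -0.001  0.304] [ 0.001 -0.001  0.003]
```

```bash
python3 -m jog '[[[1,-0.01,0.01,0.2,0,0,0],[1,0,0,0.4,0,0,0],[1,0,0,0.5,0,0,0],[1,0,0,0.5,0,0,0],[1,0,0,0.4,0,0,0],[1,0,0,0.25,0,0,0],[1,0,0,0.15,0,0,0],[1,0,0,0.03,0,0,0],[1,0,0,0,0,0,0],[0,0,0,0,0,0,0]]]' 100
python3 -m jog '[[[0,0,0,0,0,0,0],[0,0,0,0,0,0,0],[0,0,0,0,0,0,0],[0,0,0,-0.05,0,0,0],[0,0,0,-0.2,0,0,0],[0,0,0,-0.4,0,0,0],[0,0,0,-0.6,0,0,0],[0,0,0,-0.6,0,0,0],[0,0,0,-0.6,0,0,0],[0,0,0,-0.45,0,0,0]]]'
python3 -m jog '[[[0,0,0,-0.1,0,0,0],[0,0,0,0,0,0,0],[0,0,0,0,0,0,0],[0,0,0,0,0,0,0],[0,0,0,0,0,0,0],[0,0,0,0,0,0,0],[0,0,0,0,0,0,0],[0,0,0,0,0,0,0],[0,0,0,0,0,0,0],[0,0,0,0,0,0,0]]]'
python3 - <<'E'
from h import *
im,P=cloud('top');z=P[...,2]
m=(z>.1)&(z<.2)&(im.min(2)>120)&(abs(P[...,0]-.52)<.15)&(abs(P[...,1]+.282)<.06); p=P[m]; A=np.c_[p[:,:2],np.ones(len(p))]
for _ in range(3):
    c=np.linalg.lstsq(A,p[:,2],rcond=None)[0]; e=abs(A@c-p[:,2])<.004; A=A[e];p=p[e]
print(len(p),'tilt',c[:2],np.median(p[:,2]))
plan(.5115,.2692,.30,13,16)
E
```

```text
time: 23.3
tool_pos: [0.5224, -0.2832, 0.1854]
tool_rot: [1.0, 0.004, 0.001, 0.0]
force: [0.4, 0.2, 0.3]
width: 0.0753
gripper_force: 0.0
time: 24.13
tool_pos: [0.5218, -0.2829, 0.3027]
tool_rot: [1.0, 0.004, 0.0, 0.0]
force: [-0.0, -0.6, -3.4]
width: 0.0623
gripper_force: 109.9
time: 24.97
tool_pos: [0.5219, -0.2829, 0.3044]
tool_rot: [1.0, 0.004, -0.0, -0.0]
force: [0.6, -0.6, -3.5]
width: 0.062
gripper_force: 110.0
1380 tilt [-0.0034874   0.00456254] 0.15755258881239828
t25.02 pos [ 0.5219 -0.2829  0.3045] N 16 row [ 0.08  -0.861  0.007] [-0.     0.    -0.156]
```

Held level, and the underside at 0.12 m clears everything on the way.

```bash
python3 -m jog '[[[0,0.024,-0.258,0,0,0,-0.047],[0,0.048,-0.517,0,0,0,-0.094],[0,0.072,-0.775,0,0,0,-0.14],[0,0.08,-0.861,0,0,0,-0.156],[0,0.08,-0.861,0,0,0,-0.156],[0,0.08,-0.861,0,0,0,-0.156],[0,0.08,-0.861,0,0,0,-0.156],[0,0.08,-0.861,0,0,0,-0.156],[0,0.08,-0.861,0,0,0,-0.156],[0,0.08,-0.861,0,0,0,-0.156]]]'
python3 -m jog '[[[0,0.08,-0.861,0,0,0,-0.156],[0,0.08,-0.861,0,0,0,-0.156],[0,0.08,-0.861,0,0,0,-0.156],[0,0.08,-0.861,0,0,0,-0.156],[0,0.08,-0.861,0,0,0,-0.156],[0,0.08,-0.861,0,0,0,-0.156],[0,0.064,-0.689,0,0,0,-0.125],[0,0.032,-0.344,0,0,0,-0.062],[0,0,0,0,0,0,0],[0,0,0,0,0,0,0]]]'
python3 -m jog '[[[0,0,0,0.2,0,0,0],[0,0,0,0.4,0,0,0],[0,0,0,0.4,0,0,0],[0,0,0,0.3,0,0,0],[0,0,0,0.1,0,0,0],[0,0,0,0,0,0,0],[0,0,0,0,0,0,0],[0,0,0,0,0,0,0],[0,0,0,0,0,0,0],[0,0,0,0,0,0,0]]]'
python3 - <<'E'
from h import *
im,P=cloud('wrist'); save('w10',im)
o=r.get_obs();print(o['force'])
plan(.5115,.2692,.1905,13,6)
E
```

```text
time: 25.85
tool_pos: [0.5306, 0.0236, 0.3049]
tool_rot: [0.998, 0.065, 0.0, -0.0]
force: [1.5, 0.5, -4.2]
width: 0.0618
gripper_force: 109.8
time: 26.68
tool_pos: [0.5107, 0.2703, 0.3045]
tool_rot: [0.993, 0.114, -0.0, 0.0]
force: [0.1, -0.7, -4.0]
width: 0.0621
gripper_force: 109.9
time: 27.52
tool_pos: [0.5119, 0.2695, 0.2493]
tool_rot: [0.994, 0.113, 0.001, -0.0]
force: [0.0, 0.4, -3.0]
width: 0.0621
gripper_force: 110.0
[-0.69824496 -0.13497563 -3.8344418 ]
t27.57 pos [0.5118 0.2695 0.2492] N 6 row [-0.002  0.001  0.245] [-0.    -0.003 -0.   ]
```

View pics/w10.png

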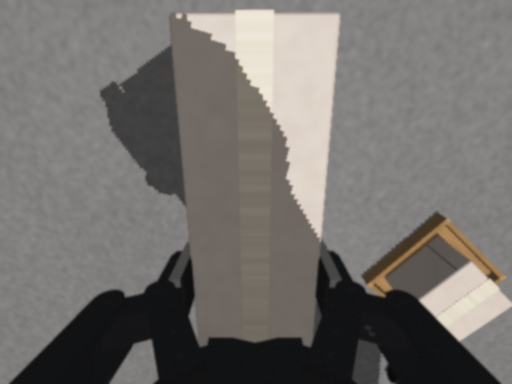

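The long carton hides its tray entirely, as it should when lined up. Lowering to the floor.

```bash
python3 -m jog '[[[0,0,0,0.15,0,0,0],[0,0,0,0.25,0,0,0],[0,0,0,0.3,0,0,0],[0,0,0,0.3,0,0,0],[0,0,0,0.2,0,0,0],[0,0,0,0.15,0,0,0],[0,0,0,0.07,0,0,0],[0,0,0,0.04,0,0,0],[0,0,0,0,0,0,0],[0,0,0,0,0,0,0]]]'
python3 -m jog '[[[0,0,0,0.03,0,0,0],[0,0,0,0,0,0,0],[0,0,0,0,0,0,0],[0.85,0,0,0,0,0,0],[0.9,0,0,0,0,0,0],[0.9,0,0,0,0,0,0],[0.9,0,0,0,0,0,0],[0.9,0,0,-0.1,0,0,0],[0.9,0,0,-0.3,0,0,0],[0.9,0,0,-0.6,0,0,0]]]'
python3 -m jog '[[[1,0,0,-0.8,0,0,0],[1,0,0,-0.8,0,0,0],[1,0,0.3,-0.8,0,0,0],[1,-0.2,0.6,-0.3,0,0,0],[1,-0.4,0.8,0,0,0,0],[1,-0.4,0.8,0,0,0,0],[1,-0.4,0.8,0,0,0,0],[1,-0.2,0.4,0,0,0,0],[1,0,0,0,0,0,0],[1,0,0,0,0,0,0]]]'
python3 - <<'E'
from h import *
im,P=cloud('top'); save('t4',im); z=P[...,2]
for n,x,y,rad in(('tin',.471,-.102,.045),('sq',.48,.095,.055),('med',.644,-.013,.085),('long',.5115,.269,.14)):
    m=(z>.03)&(z<.08)&(np.hypot(P[...,0]-x,P[...,1]-y)<rad); p=P[m]*1000
    print(n,m.sum(),cv2.minAreaRect(p[:,:2].astype(np.float32)),np.median(p[:,2]).round(1))
E
```

```text
time: 28.4
tool_pos: [0.5117, 0.2695, 0.1903]
tool_rot: [0.994, 0.113, 0.0, -0.0]
force: [-0.5, -0.2, -3.2]
width: 0.0622
gripper_force: 110.1
time: 29.23
tool_pos: [0.5104, 0.2686, 0.2276]
tool_rot: [0.994, 0.113, -0.002, 0.001]
force: [0.7, 0.6, -0.0]
width: 0.0772
gripper_force: 0.0
time: 30.07
tool_pos: [0.4825, 0.1096, 0.338]
tool_rot: [0.994, 0.112, 0.001, 0.0]
force: [0.7, 0.2, 0.9]
width: 0.0856
gripper_force: 0.0
tin 226 ((470.7188720703125, -100.17799377441406), (43.65520095825195, 43.440643310546875), 1.163270354270935) 39.3
sq 302 ((476.7718200683594, 91.90519714355469), (51.23167419433594, 59.38725662231445), 62.091156005859375) 43.3
med 864 ((642.9513549804688, -10.760334014892578), (60.296852111816406, 106.51248168945312), 61.29328918457031) 43.3
long 274 ((605.8804321289062, 293.1705627441406), (35.84782409667969, 65.22923278808594), 15.592872619628906) 43.5
```

View pics/t4.png

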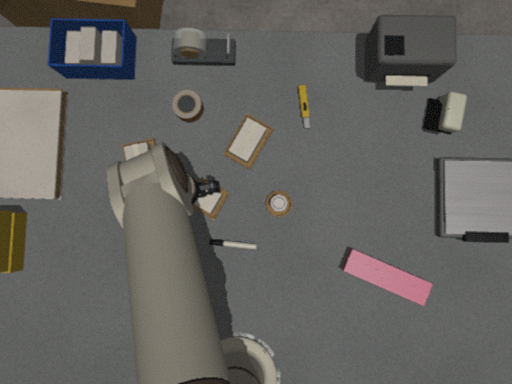

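The tin, medium and square cartons show in their trays, but the arm hides most of the long tray at (147,186). I'll move aside and check it.

```bash
python3 -m jog '[[[1,0,0.3,0,0,0,0],[1,0,0.7,0,0,0,0],[1,0,0.9,0,0,0,0],[1,0,0.9,0,0,0,0],[1,0,0.9,0,0,0,0],[1,0,0.9,0,0,0,0],[1,0,0.7,0,0,0,0],[1,0,0.3,0,0,0,0],[1,0,0,0,0,0,0],[1,0,0,0,0,0,0]]]'
python3 - <<'E'
from h import *
im,P=cloud('top'); save('t5',im); z=P[...,2]
for n,x,y,rad in(('long',.5115,.269,.14),):
    m=(z>.03)&(z<.08)&(np.hypot(P[...,0]-x,P[...,1]-y)<rad); p=P[m]*1000
    print(n,m.sum(),cv2.minAreaRect(p[:,:2].astype(np.float32)),np.percentile(p[:,2],[2,50,98]).round(1))
E
```

```text
time: 30.95
tool_pos: [0.5332, -0.106, 0.3369]
tool_rot: [0.994, 0.114, 0.0, -0.001]
force: [-0.2, 0.1, 0.5]
width: 0.0852
gripper_force: 0.0
long 2066 ((521.6593627929688, 227.875244140625), (230.90597534179688, 154.51092529296875), 13.63271427154541) [35.3 43.4 47.5]
```

View pics/t5.png

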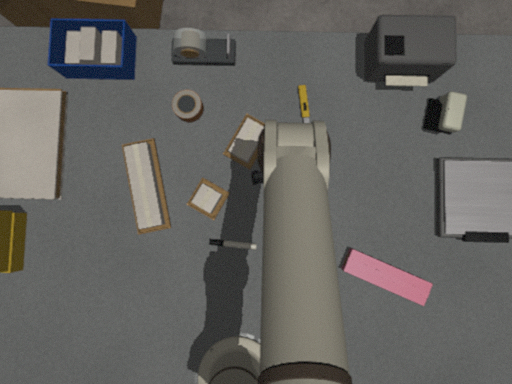

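The long carton lies inside its tray at (147,186) with its top at 43.4 mm, so it is on the floor. The tape roll and cutter are where they were.

```bash
python3 -c "
from h import *
im,P=cloud('top');z=P[...,2];q=P[...,:2]-[.5115,.2693];a=np.radians(13)
m=(z>.03)&(z<.06)&(abs(-q[...,0]*np.sin(a)+q[...,1]*np.cos(a))<.06)&(abs(q[...,0])<.14)
print(cv2.minAreaRect((P[m][:,:2]*1000).astype(np.float32)))
print(r.close_job())"
```

```text
((511.18743896484375, 271.080078125), (230.77210998535156, 65.88919067382812), 13.20197868347168)
the job is handed in; nothing more can be done
None
```

The job is handed in at about 31 s of the 102 s: the tin, square carton, medium carton and long carton each measured within about 3 mm of their tray's centre and flat on its floor, nothing dropped or tipped, and the tape roll and cutter were left untouched; the judge's verdict was not shown.

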